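# Raise the fume hood sash to its pointer

### The job

Push the window of the small fume hood up with your fingertips from beneath the metal lip along its lower edge, until the front edge of the lip is level with the tip of the pointer clipped to the hood's right-hand post, then let go and leave it there. Do not pinch the lip or shift the pointer, and leave everything else in and around the hood where it stands.

Things in the scene. Friction and masses are not known exactly. Their poses are not given: they have to be found in the camera images.
- lip_edge (a point): Middle of the front edge of the aluminium lip on the hood's sliding window: centre of the edge's round 10 mm bar, half-way along its 216 mm width, 32 mm in front of the pane, 100 to 127 mm above the bench at the start. Axes: z up the slope along which the window slides (25 degrees back from vertical), x into the hood, square to the pane, y level along the lip, to the left as one faces the hood.
- pointer_tip (a point): Tip of the small dark steel pointer clipped to the hood's right-hand front post. It points left at the lip's right end, 4 mm beside it and 112 mm right of the lip's middle, in line with the lip's front edge. Same axes as lip_edge: their difference along z is the way still to push (50 to 150 mm at the start). The clip holds by friction.
- sash (a joint): How far the window has slid up its slope from its lower stop, in m (0 to 0.17, starts at 0 to 0.03). It is counterweighted: it takes about 3 N, plus 8 N per m/s of speed, along the slope to move it either way, and it stays where it is left. The upper stop lies at least 20 mm beyond the pointer.
- hood: Bench-top fume hood, fixed: white top and upper front, clear sides and back, aluminium posts, 290 mm wide, 455 mm high, 10 mm floor plate. Origin on the bench below the foot of the window's slope, midway between the posts; x into the hood, z up. At the start lip_edge is about 11 to 24 mm ahead of the origin in x.
- lip_under (a point): Middle of the lip's flat underside, 15 mm behind lip_edge along x and 5 mm below it along z; same axes. The underside is a 216 x 37 mm strip, open to the front and from below; this is what is pushed. Above the lip a thin bevelled cover runs back at 45 degrees from the front edge to the pane; pressing cover and lip at once counts as pinching.
- beaker: plastic beaker, 69 mm wide, 83 mm tall, standing inside the hood; origin at the centre of its underside. Not to be moved.
- vial_1: capped vial, 25 mm wide, 56 mm tall, standing inside the hood; origin at the centre of its underside. Not to be moved.
- vial_2: capped vial, 25 mm wide, 56 mm tall, standing on the bench in front of the hood's left-hand post; origin at the centre of its underside. Not to be moved.
- wash_bottle: squeeze bottle, 209 mm tall, on the left of the bench; origin at the centre of its underside. Not to be moved.
- tape_roll: roll of tape lying flat, 104 mm wide, 25 mm high; origin at the centre of its underside. Not to be moved.
- bench_timer: small timer, 72 x 66 x 21 mm; origin at the centre of its underside. Not to be moved.
- tweezers: steel tweezers, 129 mm long, 10 mm high; origin at the centre of its underside. Not to be moved.
- marker_1: marker pen, 135 mm long, 16 mm high, lying on the bench just in front of the hood; origin at the centre of its underside. Not to be moved.

How it is judged:
By the outcome, as a careful person would: the job done as asked, in the order asked, and still so for the second after the job is handed in, with the robot touching nothing.
It also fails if it takes over 38 s, if anything falls off the work surface, if the arm or the gripper's body presses on something with over 40 N, if the wrist force passes 120 N, or if a joint passes its speed limit or range.

### The arm

A 6-joint arm with a two-finger parallel gripper is mounted at the origin on a cart in front of the work surface, level with it; the furniture and walls round the work are solid. World frame = base frame: x ahead of the robot, y to its left, z up, the work surface at z = 0. Lengths are in m, angles in rad, forces in N, time in s.
With the tool pointing down it reaches from about 0.3 to 0.875 m from the base axis. Payload 6.4 kg.
Tool frame: the origin (TCP) lies between the finger pads; the fingertips stand tip_extent ahead of it and the grasp point (between the pads) lies 5 mm behind it (tip_extent is the distance from the TCP to the fingertips, in m); z points along the fingers, y is the direction in which the jaws open and shut (so a half turn about z gives the same grasp; the last joint's range is limited). The gripper opens to 85 mm and grips with 20 to 120 N. Pads are 22 mm wide; open, the fingers measure 114 mm over their backs; the gripper's body (76 mm by 85 mm) begins 54 mm behind the grasp point. The pads swing forward as they close: fully open they stand 13 mm farther back than shut.
Start: joints at [0.948, 0.181, 1.607, -0, 1.354, -0.206], TCP at [0.233, 0.526, 0.245] pointing down, gripper open.
Joint ranges: [-2.99, 2.99], [-0.89, 2.07], [0.3, 2.58], [-1.14, 4.28], [0, 2.63], [-3.12, 3.12]. Speed limits (rad/s): [2.57, 2.57, 3.01, 3.14, 3.14, 3.14].

### API

Orientations are given as a unit quaternion [w, x, y, z].
In Python, from bench import * gives the robot as it stands.
- The arm moves only by the shell command python3 -m jog 'ROWS'. ROWS is JSON, a list of rows, each a list of 3 entries, a list of its own where there are three numbers: the shift along the tool's x, y, z in mm, then the turn, a rotation vector about the tool's x, y, z in rad, then the opening, from 0 (shut) to 1 (fully open). A call has 1 to 20 rows; each row is the pose to reach, as a shift and turn from the pose measured when the call began, along the tool's axes at that moment; what a row does not reach only later rows make up. A row lasts 1/12 s, in which the tool goes at most 41.7 mm and 7.16 degrees, less where a joint would pass 70% of its speed; a pose out of reach is approached as far as the arm can. A call with a gripper value outside its range is refused whole. The fingers move at their own pace and stop on an object; the grip force is fixed at half the most. Time passes only in rows, so rows that repeat a pose let the fingers close. It gives the time, the measured TCP pose, the force and the opening at its end, in the units of the state.
- get_obs(): the state, without advancing time (a new reading comes with each control period).
- camera(name): name is "scene" or "top" or "wrist"; returns (picture, depth): 480x640x3 uint8, red, green, blue; 480x640 float32, m along the optical axis (not along the pixel's ray), 0 where there is no reading.
- get_calibration(name): a dict with "fx", "fy", "cx", "cy" (pixels), "world_from_camera" (4x4, takes a point from camera to world coordinates). Camera axes: x right, y down, z forward; pixel columns grow to the right and rows downward; lengths in m; the calibration is good to about 2 mm. The wrist camera is an equidistant fisheye: a pixel r from the principal point sees the ray r / f radians off the axis. A picture is of the moment at which its call begins: read the wrist's pose just before it. get_calibration takes no time and is no camera call; for the wrist camera it gives the pose at the moment of the call.
- hand_in(): hands the job in, once; it reports no verdict.
The state is a dict: "time_s": time; "q": joint angles; "dq": joint speeds; "joint_efforts": joint torques, N m; "eef_pos": TCP position; "eef_rot": TCP orientation; "wrist_force": force on the tool from outside, world axes, zero at the start; "torque": the same for the moment, N m; "opening": opening from 0.0 (shut) to 1.0 (fully open).
Only numpy, scipy, OpenCV 4.12 (cv2) and the standard library are available. Lean on these libraries where they do the work, as an engineer would, in place of code of your own. Each camera call takes 0.05 s, during which the arm holds its last target.

## Working session

There is one attempt and no reset: what is moved stays moved. The work goes in short steps, Python scripts to look and compute and a shell command to move; the robot and the scene stay as the last step left them, time stands still between calls to the robot, and variables do not carry over. Pictures are saved under pics/ and viewed, and the job is handed in when it is done.

```bash
ls; mkdir -p pics; cat > h.py <<'E'
from bench import *
import numpy as np, cv2
def snap(n,f):
    c=get_calibration(n); p,d=camera(n); cv2.imwrite('pics/'+f+'.png',p[:,:,::-1]); np.savez('pics/'+f+'.npz',p=p,d=d,T=c['world_from_camera'],k=[c['fx'],c['fy'],c['cx'],c['cy']])
    return c,p,d
def load(f): return np.load('pics/'+f+'.npz')
def pt(z,u,v):
    fx,fy,cx,cy=z['k']; d=np.median([x for x in z['d'][v-1:v+2,u-1:u+2].ravel() if x>0] or [0])
    return (z['T']@np.array([(u-cx)/fx*d,(v-cy)/fy*d,d,1]))[:3]
def ray(z,u,v):
    fx,fy,cx,cy=z['k']; T=z['T']; r=T[:3,:3]@np.array([(u-cx)/fx,(v-cy)/fy,1]); return T[:3,3],r/np.linalg.norm(r)
E
python3 - <<'E'
from h import *
s=get_obs(); print(s)
for n in('scene','top'):
    c,_,_=snap(n,n+'0'); print(c)
E
```

```text
pics
{'time_s': 0.0, 'q': array([ 9.47688443e-01,  1.81551898e-01,  1.60801906e+00, -1.55099727e-05,
        1.35382398e+00, -2.06288712e-01]), 'dq': array([-0.001292  ,  0.0001657 , -0.000923  ,  0.00155805, -0.00037462,
       -0.00091153]), 'joint_efforts': array([ 2.14676824e-03, -4.44848049e+01, -3.51350176e+01,  1.41867285e-04,
        8.70140648e-03, -3.17823412e-05]), 'eef_pos': array([0.23244983, 0.52532675, 0.2443727 ]), 'eef_rot': array([-3.56154450e-04,  2.06902439e-01,  9.78361165e-01, -8.27814028e-04]), 'wrist_force': array([ 0.27960996, -0.056433  ,  0.67061877]), 'torque': array([ 0.00465354,  0.01210218, -0.03434866]), 'opening': 0.995967390305992}
{'fx': 460.12960984792613, 'fy': 460.12960984792613, 'cx': 326.7056653199832, 'cy': 245.94011144548094, 'world_from_camera': array([[ 0.32251715, -0.42231344,  0.84713284, -0.45433932],
       [-0.94650985, -0.13434478,  0.2933779 , -0.42441912],
       [-0.01008955, -0.89643898, -0.44305232,  0.67043085],
       [ 0.        ,  0.        ,  0.        ,  1.        ]])}
{'fx': 561.374478504934, 'fy': 561.374478504934, 'cx': 330.5023436354699, 'cy': 239.18218255402667, 'world_from_camera': array([[ 2.18460587e-02, -9.82368063e-01,  1.85676437e-01,
         2.45009768e-01],
       [-9.99745763e-01, -2.25025888e-02, -1.42893690e-03,
        -7.94166858e-02],
       [ 5.58194249e-03, -1.85598015e-01, -9.82609902e-01,
         1.64586458e+00],
       [ 0.00000000e+00,  0.00000000e+00,  0.00000000e+00,
         1.00000000e+00]])}
```

View pics/scene0.png

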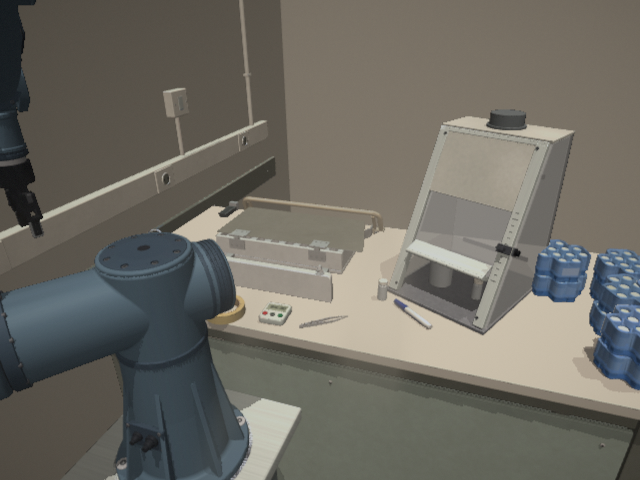

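View pics/top0.png

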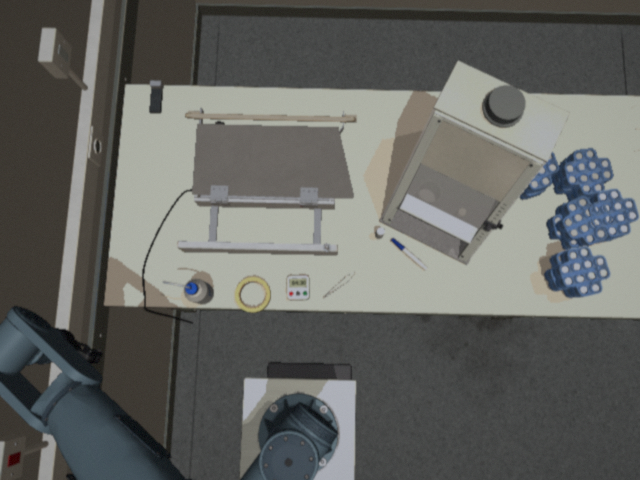

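```bash
python3 - <<'E'
import cv2
a=cv2.imread('pics/scene0.png'); cv2.imwrite('pics/sc_crop.png',cv2.resize(a[150:350,240:500],None,fx=3,fy=3,interpolation=cv2.INTER_CUBIC))
a=cv2.imread('pics/top0.png'); cv2.imwrite('pics/top_crop.png',cv2.resize(a[60:260,240:500],None,fx=3,fy=3,interpolation=cv2.INTER_CUBIC))
E
```

```text
(no output)
```

View pics/sc_crop.png

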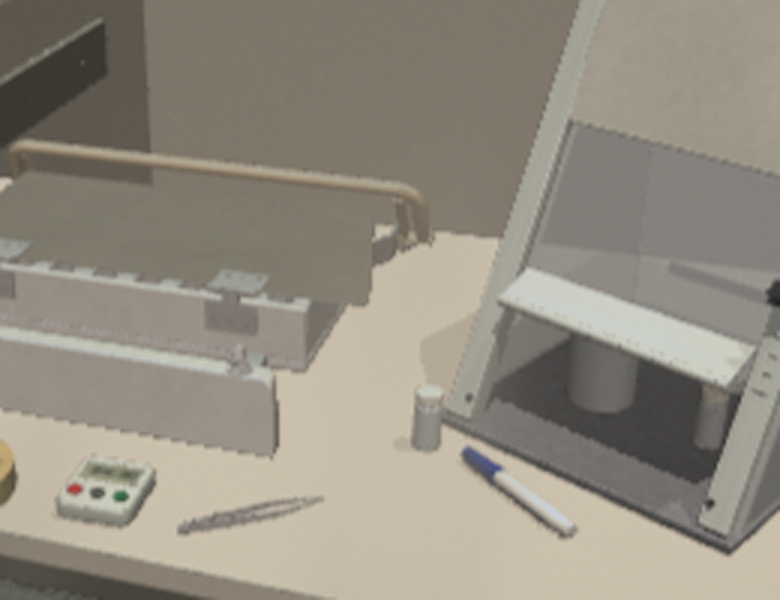

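View pics/top_crop.png

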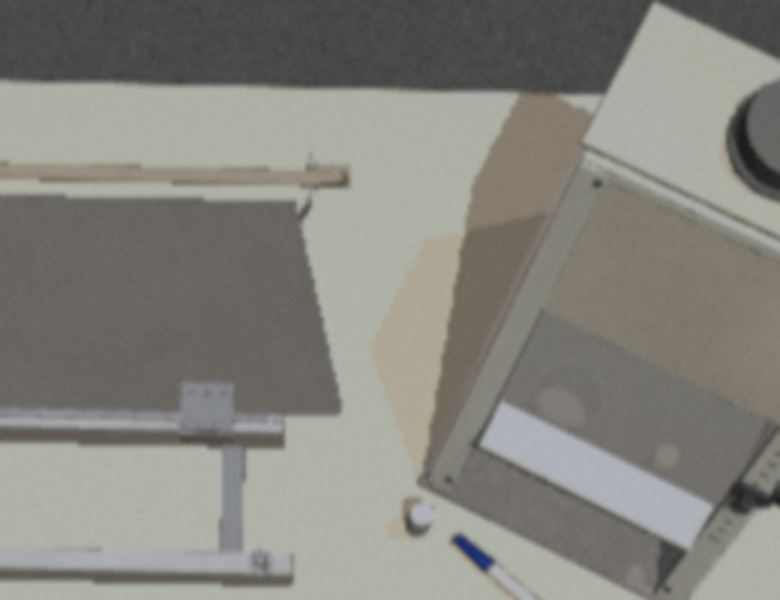

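```bash
python3 - <<'E'
import cv2
a=cv2.imread('pics/scene0.png'); cv2.imwrite('pics/sc_crop2.png',cv2.resize(a[220:340,380:540],None,fx=5,fy=5,interpolation=cv2.INTER_CUBIC))
a=cv2.imread('pics/top0.png'); cv2.imwrite('pics/top_crop2.png',cv2.resize(a[170:280,370:530],None,fx=5,fy=5,interpolation=cv2.INTER_CUBIC))
E
```

```text
(no output)
```

View pics/sc_crop2.png

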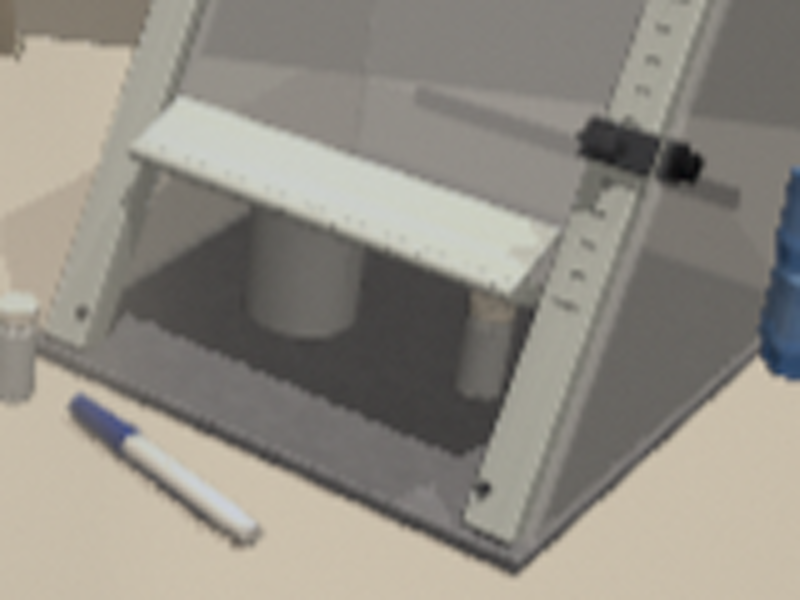

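View pics/top_crop2.png

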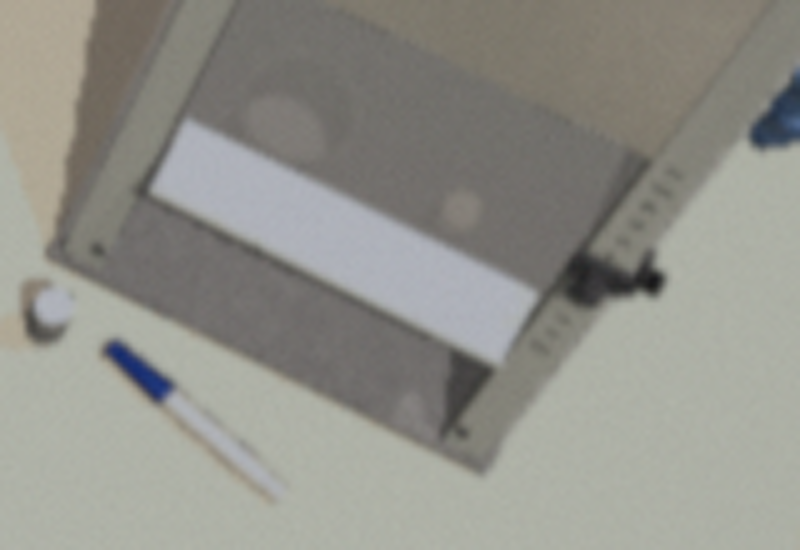

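```bash
cat >> h.py <<'E'
def tri(zs,uvs):
    A=np.zeros((3,3));b=np.zeros(3);R=[]
    for z,(u,v) in zip(zs,uvs):
        o,d=ray(z,u,v); P=np.eye(3)-np.outer(d,d);A+=P;b+=P@o;R.append((o,d,P))
    x=np.linalg.solve(A,b); return x,[round(1e3*np.linalg.norm(P@(x-o)),1) for o,d,P in R]
E
python3 - <<'E'
from h import *
np.set_printoptions(precision=4,suppress=True)
s=load('scene0');t=load('top0')
S=lambda u,v:(380+(u+.5)/5-.5,220+(v+.5)/5-.5)
T=lambda u,v:(370+(u+.5)/5-.5,170+(v+.5)/5-.5)
P={'lipL':((132,152),(150,192)),'lipR':((515,297),(500,366)),'backL':((180,97),(190,120)),'backR':((560,230),(537,292)),
'tip':((580,135),(570,285)),'floorR':((515,572),(487,473)),'floorL':((38,340),(48,257)),
'screwL':((82,313),(97,249)),'screwR':((484,488),(460,432)),'penA':((85,402),(115,345)),'penB':((248,535),(282,495)),'vial2':((17,300),(55,303))}
X={}
for k,(a,b) in P.items():
    x,r=tri((s,t),(S(*a),T(*b))); X[k]=x; print(k,x,r, pt(s,*map(lambda q:int(round(q)),S(*a))),pt(t,*map(lambda q:int(round(q)),T(*b))))
for a,b in(('lipL','lipR'),('backL','backR'),('floorL','floorR'),('screwL','screwR')):
    d=X[b]-X[a];print(a,np.linalg.norm(d),np.degrees(np.arctan2(d[1],d[0])))
E
```

```text
lipL [ 0.6243 -0.2708  0.1276] [np.float64(1.2), np.float64(1.2)] [ 0.6261 -0.2693  0.1264] [ 0.6249 -0.2732  0.1266]
lipR [ 0.5305 -0.4642  0.1273] [np.float64(0.5), np.float64(0.5)] [ 0.5426 -0.4651  0.1206] [ 0.5366 -0.4747  0.0925]
backL [ 0.661  -0.2896  0.1456] [np.float64(2.3), np.float64(2.3)] [ 0.6628 -0.2882  0.1443] [ 0.6613 -0.2934  0.1426]
backR [ 0.5687 -0.4808  0.1454] [np.float64(0.6), np.float64(0.6)] [ 0.5665 -0.4812  0.1455] [ 0.57   -0.4829  0.1398]
tip [ 0.5611 -0.4829  0.1994] [np.float64(1.5), np.float64(1.5)] [ 0.5579 -0.4823  0.1995] [ 0.5607 -0.4861  0.1974]
floorR [ 0.4886 -0.4839  0.0057] [np.float64(2.5), np.float64(2.5)] [ 0.4905 -0.4825  0.0037] [ 0.4895 -0.4862  0.0063]
floorL [ 0.6127 -0.2268  0.0114] [np.float64(1.1), np.float64(1.1)] [ 0.6117 -0.2276  0.011 ] [ 0.6154 -0.2264 -0.0022]
screwL [ 0.6127 -0.2518  0.0333] [np.float64(0.9), np.float64(0.9)] [ 0.6148 -0.2505  0.0324] [ 0.6132 -0.2522  0.0376]
screwR [ 0.5082 -0.4633  0.0353] [np.float64(0.5), np.float64(0.5)] [ 0.5087 -0.4619  0.0352] [ 0.5087 -0.4656  0.0329]
penA [ 0.5595 -0.265   0.0121] [np.float64(0.8), np.float64(0.8)] [ 0.5545 -0.266   0.0153] [ 0.5585 -0.267   0.012 ]
penB [ 0.4719 -0.362   0.0108] [np.float64(2.3), np.float64(2.3)] [ 0.4738 -0.3593  0.0074] [ 0.4719 -0.365   0.0064]
vial2 [ 0.5743 -0.2243  0.058 ] [np.float64(1.6), np.float64(1.6)] [ 0.5738 -0.2229  0.0566] [ 0.5765 -0.2275  0.0527]
lipL 0.21497531434749162 -115.85740452662468
backL 0.21229044629527885 -115.75287798064623
floorL 0.2854521098333237 -115.76877853508579
screwL 0.2359065429158336 -116.28130888459604
```

```bash
cat >> h.py <<'E'
from scipy.spatial.transform import Rotation as R
np.set_printoptions(precision=4,suppress=True)
yaw=np.radians(-25.8)
xh=np.array([np.cos(yaw),np.sin(yaw),0]); yh=np.array([-np.sin(yaw),np.cos(yaw),0]); zw=np.array([0,0,1.])
c25,s25=np.cos(np.radians(25)),np.sin(np.radians(25))
sz=c25*zw+s25*xh; px=c25*xh-s25*zw
def rot():
    s=get_obs();w,x,y,z=s['eef_rot'];return s,R.from_quat([x,y,z,w])
def axes(z,y):
    z=z/np.linalg.norm(z);y=y-(y@z)*z;y/=np.linalg.norm(y);return R.from_matrix(np.c_[np.cross(y,z),y,z])
def rel(p,Rt):
    s,R0=rot(); print('shift mm',(R0.inv().apply(np.array(p)-s['eef_pos'])*1e3).round(1),'turn',(R0.inv()*Rt).as_rotvec().round(3))
E
python3 - <<'E'
from h import *
s,R0=rot();print(R0.as_matrix())
c,_,_=snap('wrist','w0');print(c)
T=c['world_from_camera'];print(R0.inv().apply(T[:3,3]-s['eef_pos']),R0.as_matrix().T@T[:3,:3])
Rt=R.from_rotvec([0,0,-np.radians(85)])*R0
rel([.40,-.15,.36],Rt)
E
```

```text
[[-0.9144  0.4048 -0.0009]
 [ 0.4048  0.9144 -0.0013]
 [ 0.0003 -0.0015 -1.    ]]
{'fx': 371.64829954431775, 'fy': 371.64829954431775, 'cx': 318.6341698303282, 'cy': 245.58873759268053, 'world_from_camera': array([[ 0.4046,  0.8707,  0.2797,  0.1614],
       [ 0.9145, -0.3848, -0.1249,  0.5578],
       [-0.0011,  0.3063, -0.9519,  0.3737],
       [ 0.    ,  0.    ,  0.    ,  1.    ]])}
[ 0.0781  0.0007 -0.1292] [[ 0.0002 -0.9518 -0.3066]
 [ 1.      0.0001  0.0005]
 [-0.0004 -0.3066  0.9518]]
shift mm [-426.6 -550.  -114.8] turn [-0.     0.002  1.483]
```

View pics/w0.png

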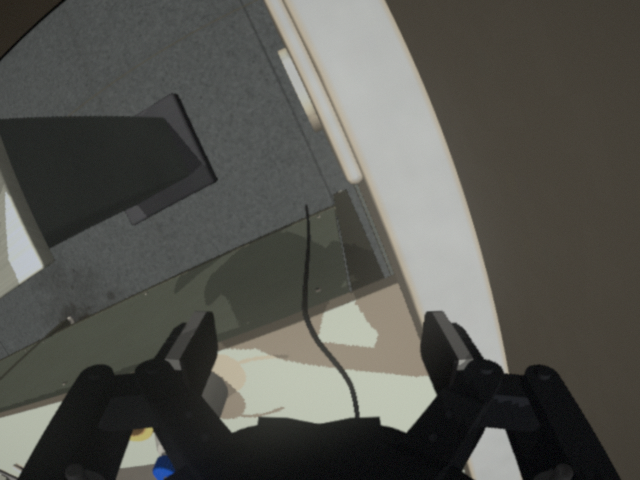

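```bash
python3 -m jog '[[[-426,-550,-115],[0,0,0],0],[[-426,-550,-115],[0,0,0],0],[[-426,-550,-115],[0,0,0],0],[[-426,-550,-115],[0,0,0],0],[[-426,-550,-115],[0,0,0],0],[[-426,-550,-115],[0,0,0],0],[[-426,-550,-115],[0,0,0],0],[[-426,-550,-115],[0,0,0],0],[[-426,-550,-115],[0,0,0],0],[[-426,-550,-115],[0,0,0],0],[[-426,-550,-115],[0,0,0],0],[[-426,-550,-115],[0,0,0],0],[[-426,-550,-115],[0,0,0],0],[[-426,-550,-115],[0,0,0],0],[[-426,-550,-115],[0,0,0],0],[[-426,-550,-115],[0,0,0],0],[[-426,-550,-115],[0,0,0],0],[[-426,-550,-115],[0,0,0],0],[[-426,-550,-115],[0,0,0],0]]'
python3 - <<'E'
from h import *
s,R0=rot();print(s['time_s'],s['q'],s['eef_pos'],s['wrist_force'],s['opening']);print(R0.as_matrix())
snap('wrist','w1')
E
```

```text
time_s: 1.73
eef_pos: [0.3994, -0.1515, 0.3598]
eef_rot: [-0.001, 0.209, 0.978, -0.0]
wrist_force: [0.5, 0.2, -0.2]
opening: -0.001
1.7333 [-0.641  -0.2424  1.791  -0.0013  1.5943 -1.7913] [ 0.3994 -0.1515  0.3598] [ 0.5358  0.1749 -0.1864] -0.0007202818855961806
[[-0.9129  0.4083 -0.0018]
 [ 0.4083  0.9129 -0.0002]
 [ 0.0016 -0.001  -1.    ]]
```

View pics/w1.png

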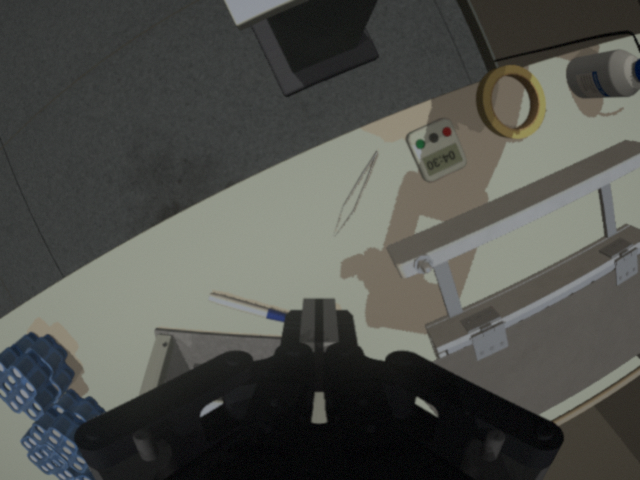

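```bash
cat > kin.py <<'E'
import numpy as np
from scipy.spatial.transform import Rotation as R
L1,L2,d,hm=.389,.503,.1174,-.029
lo=np.array([-2.99,-.89,.3,-1.14,0,-3.12]);hi=np.array([2.99,2.07,2.58,4.28,2.63,3.12])
def ik(p,Rt,Lt=.22):
    h=hm+Lt; w=np.array(p)-Lt*Rt.apply([0,0,1]); rr=np.hypot(w[0],w[1]); r=np.sqrt(rr**2-d*d)
    q1=np.arctan2(w[1],w[0])-np.arcsin(d/rr); z=w[2]-h; D=np.hypot(r,z)
    c=(D*D-L1**2-L2**2)/(2*L1*L2)
    if abs(c)>1: return []
    q3=np.arccos(c); q2=np.arctan2(r,z)-np.arctan2(L2*np.sin(q3),L1+L2*np.cos(q3))
    R3=R.from_euler('z',q1)*R.from_euler('y',q2+q3)
    M=(R3.inv()*Rt*R.from_euler('z',-np.pi/2))
    a,b,g=M.as_euler('ZYZ')  # b in [0,pi]
    out=[]
    for k in (0,2*np.pi,-2*np.pi):
        for j in (0,2*np.pi,-2*np.pi):
            q=np.array([q1,q2,q3,a+k,b,g+j])
            out.append((q,bool(np.all(q>=lo)&np.all(q<=hi))))
    return out
E
python3 - <<'E'
from h import *; from kin import *
tgt=np.array([.5774,-.3675,.105])+.015*xh
for Lt in(.2,.24):
 for pitch in(10,20,30):
  for rl in(0,90,-90,180):
   z=np.cos(np.radians(pitch))*xh-np.sin(np.radians(pitch))*zw
   Rt=axes(z,-yh)*R.from_euler('z',rl,degrees=True)
   for q,ok in ik(tgt,Rt,Lt):
     if ok: print(Lt,pitch,rl,q)
E
```

```text
0.2 10 0 [-0.8438  0.4378  2.0003  2.5655  0.7659 -1.2049]
0.2 10 90 [-0.8438  0.4378  2.0003  2.5655  0.7659  0.3659]
0.2 10 -90 [-0.8438  0.4378  2.0003  2.5655  0.7659 -2.7757]
0.2 10 180 [-0.8438  0.4378  2.0003  2.5655  0.7659  1.9367]
0.2 20 0 [-0.8369  0.3853  1.9777  2.3904  0.5458 -1.0355]
0.2 20 90 [-0.8369  0.3853  1.9777  2.3904  0.5458  0.5353]
0.2 20 -90 [-0.8369  0.3853  1.9777  2.3904  0.5458 -2.6063]
0.2 20 180 [-0.8369  0.3853  1.9777  2.3904  0.5458  2.1061]
0.2 30 0 [-0.8261  0.3554  1.9328  2.0191  0.3604 -0.6695]
0.2 30 90 [-0.8261  0.3554  1.9328  2.0191  0.3604  0.9013]
0.2 30 -90 [-0.8261  0.3554  1.9328  2.0191  0.3604 -2.2403]
0.2 30 180 [-0.8261  0.3554  1.9328  2.0191  0.3604  2.4721]
0.24 10 0 [-0.8772  0.4437  2.0998  2.5764  0.8654 -1.2595]
0.24 10 90 [-0.8772  0.4437  2.0998  2.5764  0.8654  0.3113]
0.24 10 -90 [-0.8772  0.4437  2.0998  2.5764  0.8654 -2.8303]
0.24 10 180 [-0.8772  0.4437  2.0998  2.5764  0.8654  1.882 ]
0.24 20 0 [-0.8675  0.3677  2.0807  2.4308  0.6231 -1.1111]
0.24 20 90 [-0.8675  0.3677  2.0807  2.4308  0.6231  0.4597]
0.24 20 -90 [-0.8675  0.3677  2.0807  2.4308  0.6231 -2.6819]
0.24 20 180 [-0.8675  0.3677  2.0807  2.4308  0.6231  2.0305]
0.24 30 0 [-0.8525  0.3216  2.0329  2.1219  0.4093 -0.7999]
0.24 30 90 [-0.8525  0.3216  2.0329  2.1219  0.4093  0.7709]
0.24 30 -90 [-0.8525  0.3216  2.0329  2.1219  0.4093 -2.3707]
0.24 30 180 [-0.8525  0.3216  2.0329  2.1219  0.4093  2.3417]
```

```bash
cat >> kin.py <<'E'
def fk(q,Lt=.22):
    R3=R.from_euler('z',q[0])*R.from_euler('y',q[1]+q[2])
    Rt=R3*R.from_euler('ZYZ',q[3:6])*R.from_euler('z',np.pi/2)
    r=L1*np.sin(q[1])+L2*np.sin(q[1]+q[2]); z=hm+Lt+L1*np.cos(q[1])+L2*np.cos(q[1]+q[2])
    w=R.from_euler('z',q[0]).apply([r,d,z]); return w+Lt*Rt.apply([0,0,1]),Rt
E
python3 - <<'E'
from h import *; from kin import *
s,R0=rot(); print(fk(s['q'])[0]-s['eef_pos'],(fk(s['q'])[1].inv()*R0).magnitude())
tgt=np.array([.5774,-.3675,.18])-.10*xh
z=np.cos(np.radians(20))*xh-np.sin(np.radians(20))*zw
qt=[q for q,ok in ik(tgt,axes(z,-yh)) if ok][0]; print(qt)
p=s['q']
for i in range(1,26):
    q=s['q']+(qt-s['q'])*i/25
    P,Rt=fk(q); P0,F0=fk(s['q'])
    print(i,(R0.inv().apply(P-P0)*1e3).round(0),(F0.inv()*Rt).as_rotvec().round(2), P.round(3), q[4].round(2))
E
```

```text
[-0.0013  0.0006 -0.    ] 3.402623021467475e-16
[-0.9733 -0.0558  2.3269  2.0817  0.5681 -0.7816]
1 [-10.  11.  13.] [-0.08 -0.03  0.05] [ 0.411 -0.144  0.347] 1.55
2 [-20.  21.  25.] [-0.16 -0.06  0.11] [ 0.425 -0.138  0.335] 1.51
3 [-30.  31.  35.] [-0.24 -0.08  0.18] [ 0.438 -0.133  0.325] 1.47
4 [-40.  40.  43.] [-0.32 -0.1   0.25] [ 0.451 -0.129  0.316] 1.43
5 [-51.  48.  50.] [-0.4  -0.12  0.33] [ 0.464 -0.126  0.309] 1.39
6 [-61.  55.  57.] [-0.48 -0.14  0.41] [ 0.476 -0.124  0.303] 1.35
7 [-72.  60.  61.] [-0.56 -0.15  0.49] [ 0.488 -0.124  0.298] 1.31
8 [-83.  64.  66.] [-0.64 -0.17  0.58] [ 0.499 -0.125  0.294] 1.27
9 [-93.  66.  69.] [-0.72 -0.18  0.68] [ 0.51  -0.127  0.291] 1.23
10 [-104.   66.   72.] [-0.8  -0.19  0.77] [ 0.519 -0.132  0.288] 1.18
11 [-114.   64.   74.] [-0.87 -0.19  0.88] [ 0.528 -0.138  0.285] 1.14
12 [-124.   60.   77.] [-0.95 -0.19  0.98] [ 0.535 -0.145  0.283] 1.1
13 [-134.   54.   79.] [-1.02 -0.19  1.09] [ 0.542 -0.155  0.28 ] 1.06
14 [-143.   46.   82.] [-1.1  -0.19  1.2 ] [ 0.547 -0.166  0.277] 1.02
15 [-151.   36.   86.] [-1.17 -0.19  1.32] [ 0.55  -0.178  0.273] 0.98
16 [-158.   24.   90.] [-1.24 -0.18  1.43] [ 0.552 -0.191  0.269] 0.94
17 [-164.   11.   95.] [-1.31 -0.17  1.55] [ 0.552 -0.206  0.264] 0.9
18 [-168.   -3.  101.] [-1.38 -0.16  1.68] [ 0.55  -0.221  0.258] 0.86
19 [-171.  -19.  109.] [-1.45 -0.15  1.8 ] [ 0.547 -0.237  0.251] 0.81
20 [-173.  -36.  117.] [-1.51 -0.14  1.93] [ 0.541 -0.252  0.242] 0.77
21 [-173.  -53.  127.] [-1.58 -0.12  2.06] [ 0.534 -0.268  0.232] 0.73
22 [-171.  -71.  138.] [-1.64 -0.1   2.19] [ 0.525 -0.283  0.221] 0.69
23 [-167.  -88.  151.] [-1.7  -0.08  2.32] [ 0.514 -0.298  0.209] 0.65
24 [-161. -106.  164.] [-1.76 -0.05  2.46] [ 0.501 -0.312  0.195] 0.61
25 [-153. -123.  179.] [ 1.79  0.03 -2.55] [ 0.487 -0.324  0.18 ] 0.57
```

```bash
python3 -m jog '[[[-10,11,13],[-0.08,-0.03,0.05],0],[[-20,21,25],[-0.16,-0.06,0.11],0],[[-30,31,35],[-0.24,-0.08,0.18],0],[[-40,40,43],[-0.32,-0.10,0.25],0],[[-51,48,50],[-0.40,-0.12,0.33],0]]'
python3 - <<'E'
from h import *; from kin import *
s,R0=rot(); print(s['q'])
for Lt in(.18,.2,.22,.24):print(Lt,fk(s['q'],Lt)[0]-s['eef_pos'],(fk(s['q'])[1].inv()*R0).magnitude())
E
```

```text
time_s: 2.2
eef_pos: [0.4656, -0.1248, 0.3092]
eef_rot: [0.099, 0.361, 0.909, 0.183]
wrist_force: [-0.2, 0.8, -0.7]
opening: 0.002
[-0.786  -0.2106  1.9167  0.4224  1.4121 -1.6644]
0.18 [-0.0318 -0.0403 -0.0101] 4.2689708477294875e-16
0.2 [-0.0256 -0.0351 -0.0084] 4.2689708477294875e-16
0.22 [-0.0193 -0.0298 -0.0067] 4.2689708477294875e-16
0.24 [-0.0131 -0.0246 -0.0049] 4.2689708477294875e-16
```

```bash
python3 - <<'E'
from h import *; from kin import *
s,R0=rot(); q=s['q']; R3=R.from_euler('z',q[0])*R.from_euler('y',q[1]+q[2])
e=s['eef_pos']-fk(q,.22)[0]
# unknown dL, d2: change = dL*(tool z - down comp) ; 
a=R0.apply([0,0,1])+np.array([0,0,1]); b=R3.apply(R.from_euler('z',q[3]).apply([0,1,0]))-R3.apply([0,1,0])
x,r,_,_=np.linalg.lstsq(np.c_[a,b],e,rcond=None);print(x,r,np.c_[a,b]@x-e)
E
```

```text
[ 0.0834 -0.005 ] [0.0001] [ 0.0067 -0.0075 -0.0015]
```

```bash
cat > plan.py <<'E'
from h import *; from kin import *
import sys
def plan(tgt,pitch,n,m,Lt=.30):
    s,R0=rot(); z=np.cos(np.radians(pitch))*xh-np.sin(np.radians(pitch))*zw
    Rt=axes(z,-yh)
    qs=[q for q,ok in ik(tgt,Rt,Lt) if ok]; print(qs)
    qt=qs[0]; P0,F0=fk(s['q'],Lt)
    for i in range(1,m+1):
        q=s['q']+(qt-s['q'])*i/n; P,Q=fk(q,Lt); P=P+(s['eef_pos']-P0)*(1-i/n)
        rv=(R0.inv()*Q).as_rotvec()
        print([(R0.inv().apply(P-s['eef_pos'])*1e3).round(0).astype(int).tolist(),rv.round(2).tolist(),0],P.round(3),q[4].round(2))
E
python3 - <<'E'
from plan import *
L=np.array([.5774,-.3675,.125])
for p in (10,20,30):
    for Lt in (.27,.3,.33):
        z=np.cos(np.radians(p))*xh-np.sin(np.radians(p))*zw
        print([q for q,ok in ik(L+.015*xh-.02*zw,axes(z,-yh),Lt) if ok])
plan(L-.10*xh+.055*zw,20,20,20)
E
```

```text
[array([-0.9062,  0.4593,  2.1675,  2.5767,  0.9441, -1.2998])]
[array([-0.9394,  0.4859,  2.2288,  2.5701,  1.0263, -1.3414])]
[array([-0.9778,  0.525 ,  2.2832,  2.5559,  1.1123, -1.386 ])]
[array([-0.8938,  0.3617,  2.1535,  2.4501,  0.6846, -1.1616])]
[array([-0.9236,  0.3627,  2.2223,  2.4613,  0.7492, -1.2094])]
[array([-0.9577,  0.372 ,  2.2869,  2.465 ,  0.8173, -1.2564])]
[array([-0.8749,  0.3   ,  2.1051,  2.1796,  0.45  , -0.8812])]
[array([-0.8999,  0.2819,  2.175 ,  2.2239,  0.4937, -0.9521])]
[array([-0.9281,  0.268 ,  2.2425,  2.2567,  0.5405, -1.0155])]
[array([-1.1019, -0.1321,  2.5413,  2.0915,  0.7168, -0.9055])]
[[-6, 10, 12], [-0.08, -0.02, 0.08], 0] [ 0.48  -0.119  0.303] 1.38
[[-13, 19, 22], [-0.16, -0.03, 0.17], 0] [ 0.494 -0.115  0.297] 1.34
[[-21, 28, 30], [-0.23, -0.05, 0.26], 0] [ 0.507 -0.113  0.294] 1.31
[[-30, 34, 37], [-0.31, -0.06, 0.36], 0] [ 0.52  -0.113  0.291] 1.27
[[-40, 39, 42], [-0.38, -0.07, 0.45], 0] [ 0.531 -0.115  0.289] 1.24
[[-51, 42, 45], [-0.46, -0.09, 0.56], 0] [ 0.542 -0.12   0.287] 1.2
[[-62, 42, 48], [-0.53, -0.1, 0.66], 0] [ 0.551 
[... 228 characters left out ...]
09, 19, 51], [-0.81, -0.14, 1.12], 0] [ 0.572 -0.175  0.276] 1.03
[[-120, 6, 51], [-0.87, -0.15, 1.24], 0] [ 0.572 -0.191  0.271] 0.99
[[-130, -9, 51], [-0.94, -0.16, 1.36], 0] [ 0.57  -0.208  0.265] 0.96
[[-139, -27, 51], [-1.01, -0.17, 1.48], 0] [ 0.565 -0.226  0.258] 0.93
[[-146, -47, 53], [-1.07, -0.18, 1.61], 0] [ 0.558 -0.244  0.249] 0.89
[[-151, -69, 55], [-1.14, -0.18, 1.74], 0] [ 0.549 -0.262  0.238] 0.86
[[-154, -93, 58], [-1.2, -0.19, 1.87], 0] [ 0.537 -0.279  0.226] 0.82
[[-154, -119, 62], [-1.27, -0.2, 2.0], 0] [ 0.522 -0.296  0.212] 0.79
[[-152, -145, 67], [-1.33, -0.21, 2.13], 0] [ 0.506 -0.311  0.197] 0.75
[[-147, -173, 73], [-1.4, -0.22, 2.26], 0] [ 0.487 -0.324  0.18 ] 0.72
```

```bash
python3 -m jog '[[[-6,10,12],[-0.08,-0.02,0.08],0],[[-13,19,22],[-0.16,-0.03,0.17],0],[[-21,28,30],[-0.23,-0.05,0.26],0],[[-30,34,37],[-0.31,-0.06,0.36],0],[[-40,39,42],[-0.38,-0.07,0.45],0],[[-51,42,45],[-0.46,-0.09,0.56],0],[[-62,42,48],[-0.53,-0.10,0.66],0],[[-74,40,49],[-0.60,-0.11,0.77],0],[[-86,36,50],[-0.67,-0.12,0.89],0],[[-98,29,51],[-0.74,-0.13,1.0],0],[[-109,19,51],[-0.81,-0.14,1.12],0]]'
python3 - <<'E'
from plan import *
s,R0=rot(); print(s['q'])
for Lt in(.28,.3,.32):print(Lt,fk(s['q'],Lt)[0]-s['eef_pos'])
L=np.array([.5774,-.3675,.125])
plan(L-.07*xh+.065*zw,20,12,12)
E
```

```text
time_s: 3.12
eef_pos: [0.5721, -0.1723, 0.2753]
eef_rot: [0.174, 0.713, 0.458, 0.502]
wrist_force: [0.5, -0.3, -0.2]
opening: -0.003
[-0.9695 -0.0573  2.1801  1.3332  1.046  -1.3084]
0.28 [-0.0007 -0.0367 -0.0218]
0.3 [ 0.0168 -0.0325 -0.0105]
0.32 [ 0.0343 -0.0282  0.0007]
[array([-1.0437, -0.0729,  2.4596,  2.1357,  0.6715, -0.9073])]
[[-11, 7, 1], [-0.06, -0.02, 0.09], 0] [ 0.575 -0.185  0.274] 1.01
[[-24, 13, 0], [-0.11, -0.03, 0.18], 0] [ 0.577 -0.199  0.271] 0.98
[[-38, 18, -1], [-0.16, -0.05, 0.27], 0] [ 0.577 -0.213  0.268] 0.95
[[-52, 22, -3], [-0.22, -0.07, 0.36], 0] [ 0.576 -0.228  0.263] 0.92
[[-68, 25, -6], [-0.27, -0.09, 0.46], 0] [ 0.573 -0.242  0.258] 0.89
[[-84, 26, -10], [-0.33, -0.1, 0.55], 0] [ 0.569 -0.257  0.251] 0.86
[[-101, 25, -15], [-0.38, -0.12, 0.65], 0] [ 0.563 -0.272  0.244] 0.83
[[-118, 23, -21], [-0.43, -0.14, 0.75], 0] [ 0.556 -0.287  0.235] 0.8
[[-136, 20, -27], [-0.49, -0.15, 0.84], 0] [ 0.548 -0.3    0.226] 0.77
[[-153, 14, -34], [-0.54, -0.17, 0.94], 0] [ 0.538 -0.314  0.215] 0.73
[[-171, 7, -41], [-0.59, -0.18, 1.04], 0] [ 0.527 -0.326  0.203] 0.7
[[-188, -2, -48], [-0.65, -0.2, 1.14], 0] [ 0.514 -0.337  0.19 ] 0.67
```

```bash
python3 -m jog '[[[-11,7,1],[-0.06,-0.02,0.09],0],[[-24,13,0],[-0.11,-0.03,0.18],0],[[-38,18,-1],[-0.16,-0.05,0.27],0],[[-52,22,-3],[-0.22,-0.07,0.36],0],[[-68,25,-6],[-0.27,-0.09,0.46],0],[[-84,26,-10],[-0.33,-0.10,0.55],0],[[-101,25,-15],[-0.38,-0.12,0.65],0],[[-118,23,-21],[-0.43,-0.14,0.75],0],[[-136,20,-27],[-0.49,-0.15,0.84],0],[[-153,14,-34],[-0.54,-0.17,0.94],0],[[-171,7,-41],[-0.59,-0.18,1.04],0],[[-188,-2,-48],[-0.65,-0.20,1.14],0],[[-188,-2,-48],[-0.65,-0.20,1.14],0]]'
python3 - <<'E'
from plan import *
s,R0=rot(); print(s['q'],R0.as_matrix())
snap('wrist','w2')
E
```

```text
time_s: 4.2
eef_pos: [0.5139, -0.3347, 0.188]
eef_rot: [0.127, 0.799, -0.186, 0.558]
wrist_force: [0.5, 1.1, -0.2]
opening: 0.001
[-1.0482  0.1249  2.3411  2.2092  0.7146 -1.0017] [[ 0.3084 -0.439   0.8439]
 [-0.1551 -0.8985 -0.4107]
 [ 0.9385 -0.0042 -0.3452]]
```

View pics/w2.png

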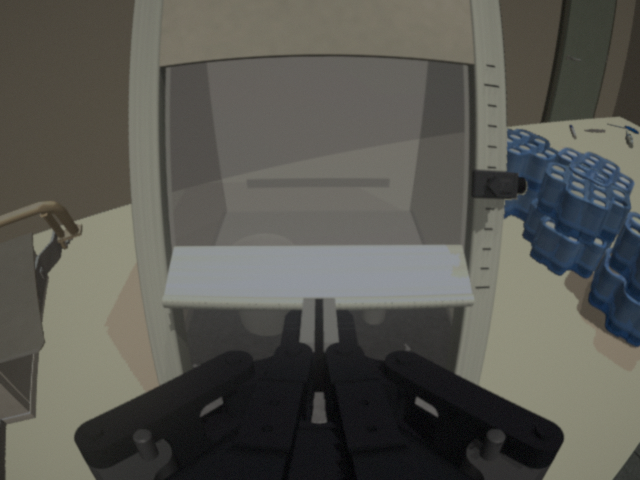

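```bash
python3 - <<'E'
import cv2
a=cv2.imread('pics/w2.png'); cv2.imwrite('pics/w2c.png',cv2.resize(a[160:320,430:540],None,fx=4,fy=4,interpolation=cv2.INTER_CUBIC))
cv2.imwrite('pics/w2d.png',cv2.resize(a[240:320,130:210],None,fx=6,fy=6,interpolation=cv2.INTER_CUBIC))
E
```

View pics/w2c.png

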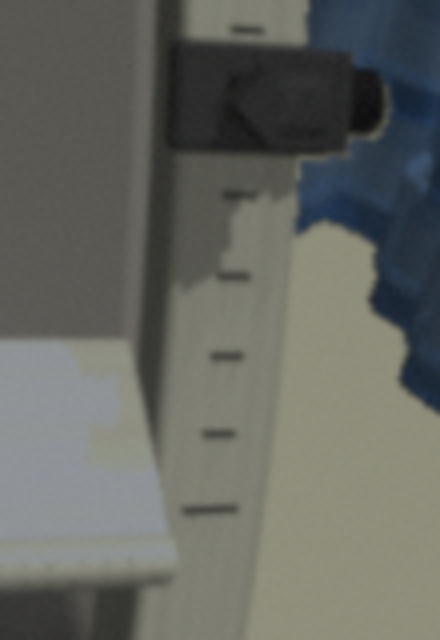

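View pics/w2d.png

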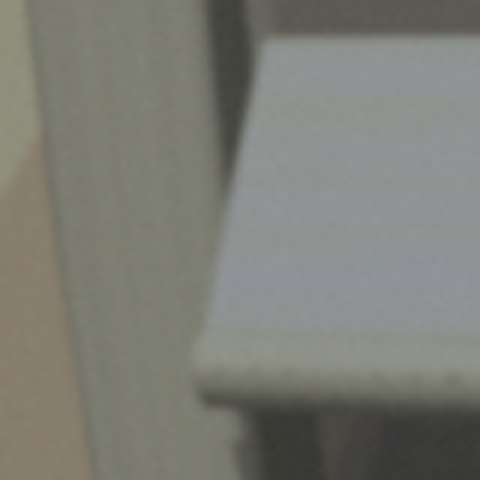

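```bash
python3 - <<'E'
import cv2,numpy as np
a=cv2.imread('pics/w2.png')[165:205,462:532].astype(float)
b=np.clip((a-15)*3.2,0,255).astype('uint8'); cv2.imwrite('pics/w2e.png',cv2.resize(b,None,fx=11,fy=11,interpolation=cv2.INTER_CUBIC))
E
```

```text
(no output)
```

View pics/w2e.png

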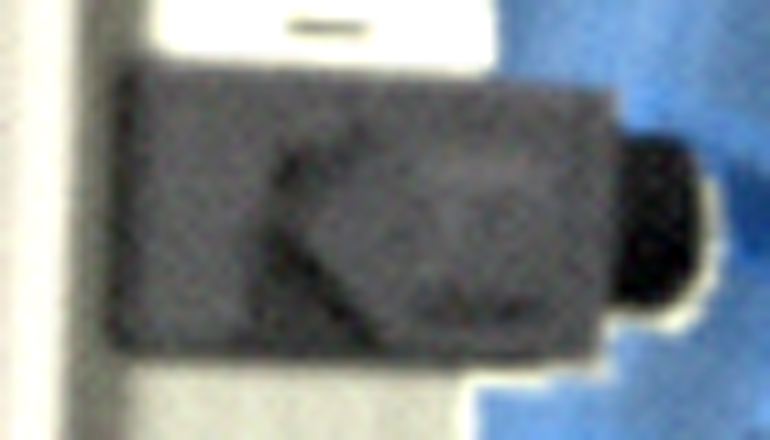

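```bash
cat >> h.py <<'E'
def wray(z,u,v):
    fx,fy,cx,cy=z['k'];a=(u-cx)/fx;b=(v-cy)/fy;r=np.hypot(a,b);T=z['T']
    d=np.array([a/r*np.sin(r),b/r*np.sin(r),np.cos(r)]) if r>0 else np.array([0,0,1.])
    return T[:3,3],T[:3,:3]@d
def onplane(z,u,v,p0,n):
    o,d=wray(z,u,v); return o+d*((p0-o)@n)/(d@n)
def sl(p,p0): return np.array([(p-p0)@px,(p-p0)@yh,(p-p0)@sz])*1e3
def wtri(obs):
    A=np.zeros((3,3));b=np.zeros(3);Q=[]
    for z,u,v in obs:
        o,d=wray(z,u,v);P=np.eye(3)-np.outer(d,d);A+=P;b+=P@o;Q.append((o,P))
    x=np.linalg.solve(A,b);return x,[round(1e3*np.linalg.norm(P@(x-o)),2) for o,P in Q]
def wdepth(z,u,v):
    o,d=wray(z,u,v); k=np.median(z['d'][int(v)-1:int(v)+2,int(u)-1:int(u)+2]); return o+d*k/(d@z['T'][:3,2])
E
python3 - <<'E'
from h import *
z=load('w2'); print(z['T'][:3,3])
# lip ends, bar centre rows
uL,vL=130+197/6,240+380/6; uR,vR=430+176/4,160+562/4
print(uL,vL,uR,vR, z['d'][300:306,318], z['d'][302,150:640:40])
L=np.array([.5774,-.3675,.125])
for n,u,v in(('L',uL,vL),('R',uR,vR),('M',(uL+uR)/2,(vL+vR)/2-0),('tip',489.3,184.8),('clipL',473,184.8)):
    p=onplane(z,u,v,L,px); print(n,p,sl(p,L), 'depth',wdepth(z,u,v),sl(wdepth(z,u,v),L))
E
```

```text
[ 0.4301 -0.2936  0.3066]
162.83333333333334 303.3333333333333 474.0 300.5 [0.1506 0.1501 0.1491 0.148  0.1474 0.1471] [0.2662 0.2376 0.2395 0.2395 0.1494 0.2391 0.2391 0.238  0.2386 0.4067
 0.4029 0.394  0.3175]
L [ 0.6266 -0.268   0.1271] [ -0.     110.994    2.2716] depth [ 0.6465 -0.2654  0.1088] [ 22.9767 122.0288  -7.1449]
R [ 0.5327 -0.4629  0.1277] [  -0.     -105.3086    2.9945] depth [ 0.5323 -0.4622  0.1284] [  -0.8458 -104.9056    3.3385]
M [ 0.5805 -0.366   0.1296] [-0.      2.7282  5.122 ] depth [ 0.5243 -0.3389  0.1958] [-84.5403   2.6118  38.7035]
tip [ 0.5614 -0.4811  0.2001] [  -0.     -109.2704   82.8255] depth [ 0.5618 -0.4817  0.1997] [   0.7301 -109.6311   82.7864]
clipL [ 0.5664 -0.4702  0.1996] [  0.     -97.2524  82.3453] depth [ 0.5771 -0.4841  0.1912] [  17.777  -105.0895   81.356 ]
```

```bash
cat >> h.py <<'E'
L=np.array([.5774,-.3675,.125]); E=L+.0028*yh+.004*sz
def ori(p): 
    p=np.radians(p); return axes(np.cos(p)*xh-np.sin(p)*zw,-yh)
E
python3 - <<'E'
from h import *
s=load('scene0')
for n,u,v in(('beakerfront',380+302/5,220+335/5),('vial1front',380+481/5,220+397/5)):
    o,d=ray(s,u,v); p=o+d*(.01-o[2])/d[2]; print(n,p,'ahead of lip edge',(p-E)@xh,(p-E)@yh)
Q=ori(13); M=Q.as_matrix()
C=E+.018*px-.017*sz; W2=C-.009*M[:,2]-.011*M[:,0]; W1=W2-.07*M[:,2]
print(W1,W2); rel(W1,Q); rel(W2,Q)
s,R0=rot();print(R0.inv().apply(sz))
E
```

```text
beakerfront [ 0.663  -0.3647  0.01  ] ahead of lip edge 0.07417705315605314 0.036975967484906544
vial1front [ 0.6288 -0.4601  0.01  ] ahead of lip edge 0.0849272560634118 -0.06378983230093963
[ 0.5168 -0.3351  0.1127] [ 0.5782 -0.3648  0.0969]
shift mm [-71.5  -0.3  28.1] turn [-0.001  0.123  0.   ]
shift mm [-62.9  -0.2  97.6] turn [-0.001  0.123  0.   ]
[0.9963 0.0005 0.0864]
```

```bash
python3 -m jog '[[[-18,0,7],[0,0.03,0],0],[[-40,0,15],[0,0.06,0],0],[[-60,0,22],[0,0.10,0],0],[[-71,0,28],[0,0.12,0],0],[[-71,0,28],[0,0.12,0],0],[[-71,0,28],[0,0.12,0],0]]'
python3 - <<'E'
from h import *
Q=ori(13); M=Q.as_matrix()
C=E+.018*px-.017*sz; W2=C-.009*M[:,2]-.011*M[:,0]
rel(W2,Q)
snap('wrist','w3'); print(get_obs()['q'])
E
```

```text
time_s: 4.75
eef_pos: [0.5175, -0.3343, 0.1128]
eef_rot: [0.137, 0.764, -0.173, 0.606]
wrist_force: [0.2, 0.1, 0.7]
opening: 0.0
shift mm [ 0.1  1.4 69.8] turn [-0.004  0.004  0.001]
[-1.0628  0.5046  2.2985  2.4462  1.0725 -1.3515]
```

View pics/w3.png

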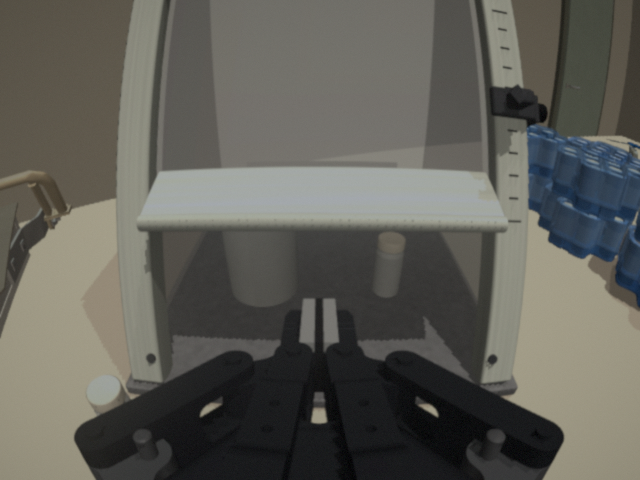

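```bash
python3 - <<'E'
import cv2,numpy as np
a=cv2.imread('pics/w3.png')
def en(x,g): return np.clip((x.astype(float)-12)*g,0,255).astype('uint8')
t=cv2.resize(en(a[80:130,480:550],3),None,fx=5.5,fy=5.5,interpolation=cv2.INTER_CUBIC)
l=cv2.resize(en(a[200:250,470:540],1.3),None,fx=5.5,fy=5.5,interpolation=cv2.INTER_CUBIC)
l2=cv2.resize(en(a[200:250,120:190],1.3),None,fx=5.5,fy=5.5,interpolation=cv2.INTER_CUBIC)
cv2.imwrite('pics/w3e.png',np.vstack([np.hstack([t,l]),np.hstack([l2,l2])]))
E
```

```text
(no output)
```

View pics/w3e.png

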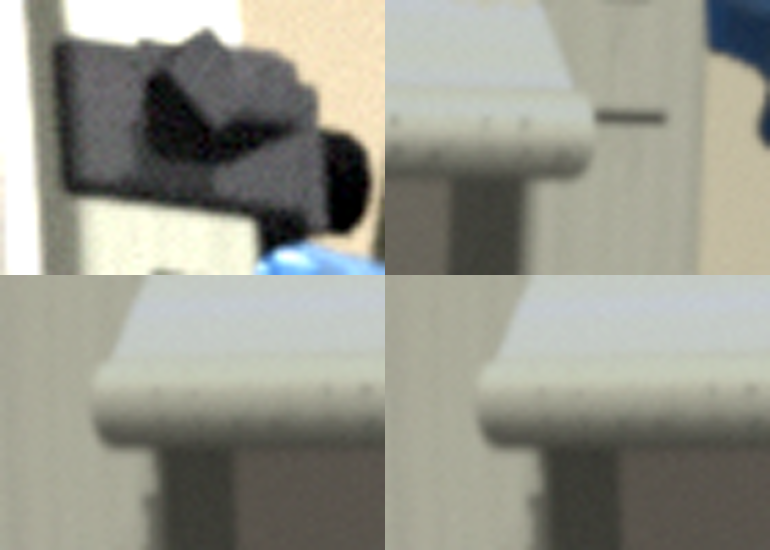

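```bash
cat >> h.py <<'E'
def wproj(z,p):
    T=z['T'];q=T[:3,:3].T@(p-T[:3,3]);fx,fy,cx,cy=z['k'];th=np.arctan2(np.hypot(q[0],q[1]),q[2]);s=th/np.hypot(q[0],q[1]);return np.array([cx+fx*q[0]*s,cy+fy*q[1]*s])
E
python3 - <<'E'
from h import *
a=load('w2');b=load('w3')
for u,v in((489.3,184.8),(487,185),(486,184),(489,186)):
    p=onplane(a,u,v,L,px);w=wproj(b,p);print(u,v,sl(p,E),w,(w-[480,80])*5.5)
# lip bar in w3: right end 
for n,u,v in(('R',470+(590-385)/5.5,200+130/5.5),('L',120+95/5.5,200+(400-275)/5.5)):
    p=onplane(b,u,v,L,px);print(n,u,v,sl(p,E))
# project E ends
print(wproj(a,E),wproj(b,E))
for f,z in(('w2',a),('w3',b)):
    D=z['d']; print(f)
    r0,r1,c0,c1=(176,196,478,500) if f=='w2' else (84,110,500,522)
    for v in range(r0,r1,2): print(v,[int(sl(wdepth(z,u,v),E)[0]) for u in range(c0,c1,2)])
E
```

```text
489.3 184.8 [   0.     -112.0704   78.8255] [509.3279  92.2598] [161.3037  67.4291]
487 185 [   0.     -110.3513   78.6224] [506.9341  92.2057] [148.1375  67.1311]
486 184 [   0.     -109.5722   79.2462] [505.7472  91.071 ] [141.6096  60.8905]
489 186 [   0.     -111.8847   78.0282] [509.1747  93.4559] [160.4608  74.0077]
R 507.27272727272725 223.63636363636363 [   0.     -108.1033   -0.6951]
L 137.27272727272728 222.72727272727272 [ -0.     107.8764  -0.5459]
[318.3173 303.5077] [322.6433 219.9704]
w2
176 [15, 16, 16, 15, 15, 15, 15, 15, 15, 15, 15]
178 [16, 15, 15, 15, 15, 15, 13, 3, 0, -1, -1]
180 [15, 16, 15, 15, 15, 13, 12, 1, -1, -1, -1]
182 [16, 15, 16, 16, 15, 13, 1, 0, -2, -2, -2]
184 [16, 15, 16, 16, 15, 1, 0, -2, -2, -1, -1]
186 [16, 15, 15, 15, 15, 0, -1, -1, -1, -2, -2]
188 [16, 15, 15, 16, 16, 2, -1, -1, -2, -2, -2]
190 [16, 15, 15, 16, 15, 13, 1, -1, -2, -2, -2]
192 [15, 15, 15, 15, 15, 15, 15, 1, -1, -2, -1]
194 [15, 16, 16, 15, 15, 15, 15, 3, 0, -1, -1]
w3
84 [22, 22, 22, 23, 22, 22, 22, 22, 22, 22, 22]
86 [22, 22, 22, 23, 22, 22, 22, 22, -2, -1, 22]
88 [17, 17, 17, 21, 22, 22, 20, -2, -2, -2, -2]
90 [16, 15, 15, 15, 16, 3, -1, -1, -2, -2, -2]
92 [16, 15, 15, 15, 3, -1, -2, -2, -1, -1, -2]
94 [15, 15, 15, 4, 0, -1, -2, -2, -2, -1, -1]
96 [16, 16, 16, 15, 1, 0, -1, -1, -2, -2, -1]
98 [15, 15, 15, 15, 3, 1, 0, 0, -2, -1, -1]
100 [15, 15, 15, 15, 13, 3, 1, 0, -1, -2, -2]
102 [15, 16, 15, 15, 12, 10, 3, 0, 0, -1, -2]
104 [15, 15, 15, 15, 13, 10, 8, 3, 0, 0, 2]
106 [16, 15, 15, 15, 14, 11, 10, 8, 8, 6, 6]
108 [15, 15, 15, 16, 15, 14, 13, 11, 11, 12, 10]
```

```bash
python3 -m jog '[[[0,1,15],[0,0,0],0],[[0,1,35],[0,0,0],0],[[0,1,55],[0,0,0],0],[[0,1,70],[0,0,0],0],[[0,1,70],[0,0,0],0],[[0,1,70],[0,0,0],0]]'
python3 - <<'E'
from h import *
s,R0=rot(); M=R0.as_matrix(); tip=s['eef_pos']+.009*M[:,2]+.011*M[:,0]
print(sl(tip,E),s['wrist_force']); print('sz in tool',R0.inv().apply(sz))
snap('wrist','w4')
E
```

```text
time_s: 5.3
eef_pos: [0.58, -0.3652, 0.1011]
eef_rot: [0.138, 0.763, -0.171, 0.608]
wrist_force: [-0.6, 0.3, 0.5]
opening: 0.001
[ 17.7669   0.4644 -12.418 ] [-0.5896  0.3331  0.4728]
sz in tool [0.9777 0.0055 0.2098]
```

View pics/w4.png

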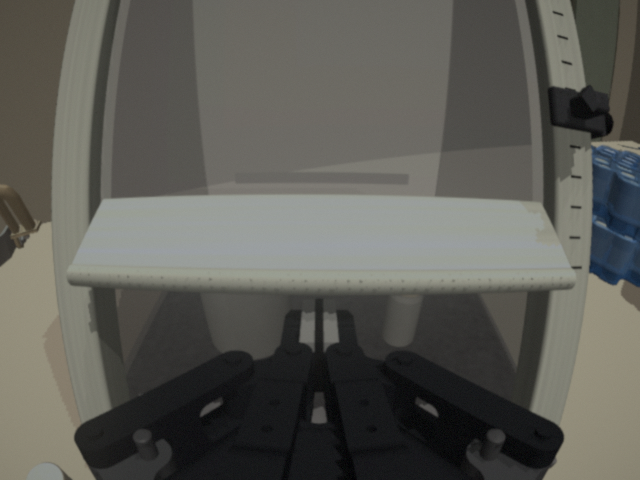

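```bash
python3 -m jog '[[[3,0,0.6],[0,0,0],0],[[6,0,1.3],[0,0,0],0],[[9,0,2],[0,0,0],0],[[12,0,2.5],[0,0,0],0],[[16,0,3.4],[0,0,0],0],[[20,0,4.2],[0,0,0],0],[[24.5,0,5.2],[0,0,0],0],[[29.5,0,6.3],[0,0,0],0],[[34,0,7.3],[0,0,0],0],[[39,0,8.4],[0,0,0],0],[[44,0,9.4],[0,0,0],0],[[49,0,10.5],[0,0,0],0],[[54,0,11.5],[0,0,0],0],[[58.5,0,12.6],[0,0,0],0],[[62.5,0,13.4],[0,0,0],0],[[65.5,0,14.1],[0,0,0],0],[[67.5,0,14.5],[0,0,0],0],[[68.5,0,14.7],[0,0,0],0],[[68.5,0,14.7],[0,0,0],0]]'
python3 - <<'E'
from h import *
s,R0=rot(); M=R0.as_matrix(); tip=s['eef_pos']+.009*M[:,2]+.011*M[:,0]
print(sl(tip,E),s['wrist_force'],s['q']); print('sz in tool',R0.inv().apply(sz))
snap('wrist','w5'); snap('scene','s5')
import cv2
a=cv2.imread('pics/w5.png'); b=cv2.imread('pics/s5.png')[200:340,380:560]
cv2.imwrite('pics/c5.png',np.hstack([cv2.resize(b,None,fx=3,fy=3,interpolation=cv2.INTER_CUBIC)]))
E
```

```text
time_s: 6.93
eef_pos: [0.6063, -0.3777, 0.1643]
eef_rot: [0.138, 0.763, -0.172, 0.607]
wrist_force: [-1.9, 0.7, -0.9]
opening: 0.0
[17.4409  0.7061 57.153 ] [-1.9338  0.6828 -0.9165] [-0.9201  0.4481  2.1069  2.5014  0.8419 -1.2273]
sz in tool [0.9779 0.0047 0.2092]
```

View pics/w5.png

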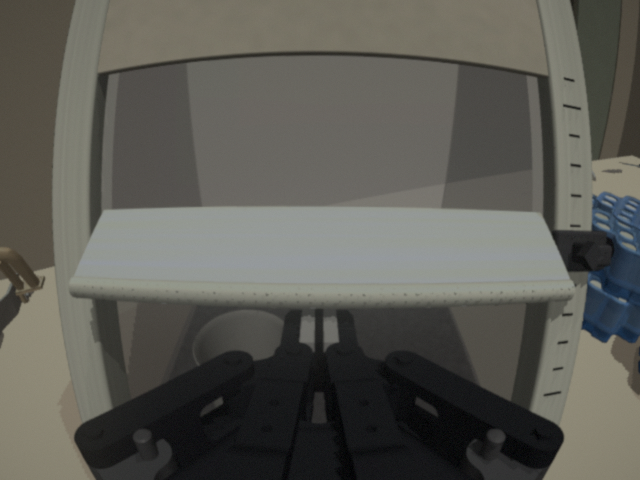

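View pics/c5.png

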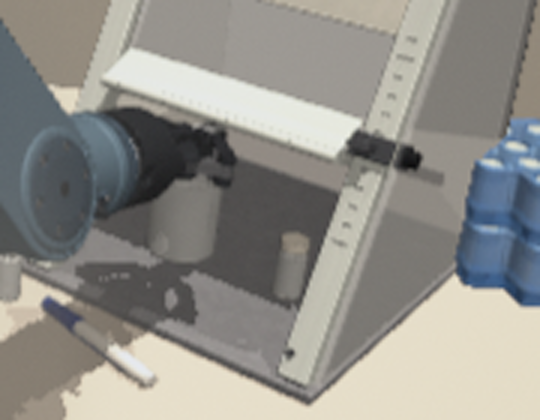

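```bash
cat > meas.py <<'E'
from h import *
from scipy.optimize import least_squares
def pts(z,r0,r1,c0,c1):
    fx,fy,cx,cy=z['k'];v,u=np.mgrid[r0:r1,c0:c1];a=(u-cx)/fx;b=(v-cy)/fy;r=np.hypot(a,b)
    d=np.stack([a/r*np.sin(r),b/r*np.sin(r),np.cos(r)],-1); D=z['d'][r0:r1,c0:c1]
    P=(d*(D/d[...,2])[...,None])@z['T'][:3,:3].T+z['T'][:3,3]-E
    return np.stack([P@px,P@yh,P@sz],-1)*1e3,u,v,D
def run(f,lipbox,tipbox):
    z=load(f)
    P,u,v,D=pts(z,*lipbox); m=(D>0)&(abs(P[...,0])<12)&(P[...,1]>-108)
    Q=P[m]
    print('lip box y range',Q[:,1].min(),Q[:,1].max())
    for lo in np.arange(Q[:,1].min(),Q[:,1].max()-4,8):
        q=Q[(Q[:,1]>=lo)&(Q[:,1]<lo+8)]
        if len(q)<15: continue
        # bar surface: points with px less than +4 of min
        pm=np.percentile(q[:,0],3); k=q[q[:,0]<pm+3]
        s=least_squares(lambda x:np.hypot(k[:,0]-x[0],k[:,2]-x[1])-5,[pm+5,np.median(k[:,2])],loss='soft_l1',f_scale=.5).x
        print(f,'y%.0f'%(lo+4),'bar centre px,sz',s.round(2),len(k))
    P,u,v,D=pts(z,*tipbox); m=(D>0)&(abs(P[...,0])<6)&(P[...,1]<-109.5)
    k=P[m]; o=np.argsort(-k[:,1])[:12]; print('tip pts',k[o].mean(0),k[o][:4].round(1).tolist())
    uu,vv=u[m],v[m]; print('tip px',uu[o][:8],vv[o][:8])
E
python3 - <<'E'
from meas import *
run('w5',(265,312,520,580),(225,275,560,605))
run('w3',(205,240,450,512),(80,115,495,530))
run('w2',(285,315,420,478),(170,200,478,510))
E
```

```text
lip box y range -107.99814886084431 -77.71205904529481
w5 y-104 bar centre px,sz [ 3.13 63.01] 234
w5 y-96 bar centre px,sz [ 3.1 62.9] 277
w5 y-88 bar centre px,sz [ 3.08 63.04] 302
w5 y-80 bar centre px,sz [ 3.12 63.14] 210
tip pts [  -1.0002 -110.6517   78.2805] [[-2.6, -110.0, 78.6], [0.1, -110.4, 78.3], [-3.4, -110.5, 78.3], [-1.2, -110.5, 78.4]]
tip px [583 580 585 582 578 581 583 579] [255 255 256 255 254 254 256 254]
lip box y range -107.68818846576016 -70.01305251421078
w3 y-104 bar centre px,sz [ 3.04 -1.33] 164
w3 y-96 bar centre px,sz [ 3.17 -1.09] 170
w3 y-88 bar centre px,sz [ 3.17 -1.37] 173
w3 y-80 bar centre px,sz [ 3.14 -1.14] 188
w3 y-72 bar centre px,sz [ 3.05 -1.22] 127
tip pts [  -0.5886 -111.1928   77.3107] [[0.9, -110.7, 77.1], [-1.6, -110.8, 77.1], [-1.7, -110.8, 77.7], [-2.8, -110.9, 77.4]]
tip px [507 509 509 510 511 508 508 507] [95 94 93 93 93 96 94 94]
lip box y range -107.81339835655406 -67.54957575063824
w2 y-104 bar centre px,sz [ 3.21 -0.96] 105
w2 y-96 bar centre px,sz [ 3.04 -1.3 ] 120
w2 y-88 bar centre px,sz [ 3.23 -1.1 ] 119
w2 y-80 bar centre px,sz [ 3.1  -1.27] 128
w2 y-72 bar centre px,sz [ 3.29 -1.2 ] 126
tip pts [  -0.1554 -111.281    78.3994] [[-1.5, -110.4, 78.1], [-2.2, -110.8, 78.2], [1.5, -111.1, 77.9], [-2.7, -111.3, 78.9]]
tip px [488 489 487 490 487 489 489 490] [186 186 186 185 185 185 187 184]
```

```bash
python3 -m jog '[[[2,0,0.4],[0,0,0],0],[[4,0,0.8],[0,0,0],0],[[6,0,1.3],[0,0,0],0],[[8,0,1.7],[0,0,0],0],[[10,0,2.1],[0,0,0],0],[[11,0,2.4],[0,0,0],0],[[11.5,0,2.5],[0,0,0],0],[[11.5,0,2.5],[0,0,0],0],[[11.5,0,2.5],[0,0,0],0]]'
python3 - <<'E'
from meas import *
s,R0=rot(); M=R0.as_matrix(); tip=s['eef_pos']+.009*M[:,2]+.011*M[:,0]
print(sl(tip,E),s['wrist_force']); print('sz in tool',R0.inv().apply(sz))
snap('wrist','w6')
a=load('w6')['p'][:,:,::-1]
x=np.clip((a[220:320,510:630].astype(float)-12)*1.8,0,255).astype('uint8')
cv2.imwrite('pics/c6.png',cv2.resize(x,None,fx=6,fy=6,interpolation=cv2.INTER_CUBIC))
run('w6',(260,312,520,580),(235,295,560,605))
E
```

```text
time_s: 7.78
eef_pos: [0.611, -0.3799, 0.1753]
eef_rot: [0.138, 0.763, -0.172, 0.608]
wrist_force: [-2.3, 0.0, -2.1]
opening: 0.0
[17.4913  0.7472 69.2894] [-2.3372  0.027  -2.0811]
sz in tool [0.9776 0.005  0.2102]
lip box y range -107.96651545547194 -77.82703127969341
w6 y-104 bar centre px,sz [ 3.17 75.  ] 238
w6 y-96 bar centre px,sz [ 3.1  75.16] 285
w6 y-88 bar centre px,sz [ 3.13 75.1 ] 303
w6 y-80 bar centre px,sz [ 3.1  75.18] 216
tip pts [  -0.4585 -110.8209   78.2497] [[-2.4, -110.3, 78.7], [-2.5, -110.3, 78.3], [-2.9, -110.5, 78.8], [-0.6, -110.6, 78.4]]
tip px [581 581 582 579 580 582 582 575] [283 284 283 283 284 282 285 281]
```

View pics/c6.png

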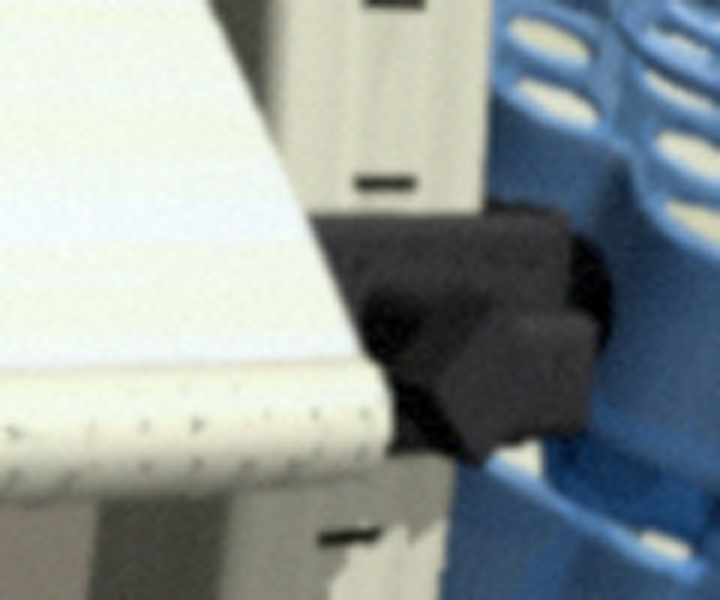

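```bash
python3 - <<'E'
from meas import *
for f,b in(('w2',(165,205,478,530)),('w3',(78,125,495,545)),('w5',(225,285,560,625)),('w6',(240,315,560,625))):
    P,u,v,D=pts(load(f),*b); k=P[(D>0)&(P[...,0]<-0.5)&(P[...,0]>-6)&(P[...,1]<-105)]
    print(f,'facepx %.2f'%np.median(k[:,0]),[(int(-y),*np.percentile(q[:,2],[2,98]).round(1),round(float(np.percentile(q[:,2],[2,98]).mean()),2)) for y in range(-126,-109,2) for q in [k[abs(k[:,1]-y)<1]] if len(q)>5])
E
```

```text
w2 facepx -2.00 [(126, np.float64(74.1), np.float64(82.7), 78.41), (124, np.float64(73.3), np.float64(82.6), 77.95), (122, np.float64(74.0), np.float64(82.1), 78.05), (120, np.float64(73.2), np.float64(82.4), 77.78), (118, np.float64(72.4), np.float64(84.3), 78.32), (116, np.float64(73.0), np.float64(83.7), 78.37), (114, np.float64(74.5), np.float64(81.8), 78.17), (112, np.float64(76.9), np.float64(79.6), 78.22)]
w3 facepx -1.99 [(126, np.float64(73.5), np.float64(82.2), 77.85), (124, np.float64(73.1), np.float64(81.8), 77.46), (122, np.float64(73.3), np.float64(82.7), 77.99), (120, np.float64(73.4), np.float64(82.6), 78.02), (118, np.float64(72.1), np.float64(83.3), 77.7), (116, np.float64(72.2), np.float64(83.2), 77.7), (114, np.float64(73.3), np.float64(81.4), 77.35), (112, np.float64(75.6), np.float64(79.9), 77.73)]
w5 facepx -1.91 [(126, np.float64(73.6), np.float64(82.7), 78.16), (124, np.float64(73.5), np.float64(82.7), 78.07), (122, np.float64(73.7), np.float64(82.8), 78.24), (120, np.float64(73.7), np.float64(82.4), 78.03), (118, np.float64(72.8), np.float64(83.6), 78.21), (116, np.float64(72.0), np.float64(83.8), 77.92), (114, np.float64(74.5), np.float64(82.5), 78.53), (112, np.float64(76.4), np.float64(79.9), 78.16), (110, np.float64(77.6), np.float64(78.6), 78.07)]
w6 facepx -1.83 [(126, np.float64(73.3), np.float64(82.3), 77.83), (124, np.float64(73.9), np.float64(82.8), 78.31), (122, np.float64(73.6), np.float64(82.6), 78.12), (120, np.float64(74.1), np.float64(82.7), 78.38), (118, np.float64(72.2), np.float64(83.4), 77.81), (116, np.float64(72.4), np.float64(83.9), 78.15), (114, np.float64(74.1), np.float64(81.9), 78.04), (112, np.float64(75.6), np.float64(80.7), 78.15), (110, np.float64(77.9), np.float64(79.1), 78.47)]
```

```bash
python3 -m jog '[[[0.8,0,0.2],[0,0,0],0],[[1.6,0,0.3],[0,0,0],0],[[2.3,0,0.5],[0,0,0],0],[[2.7,0,0.6],[0,0,0],0],[[2.7,0,0.6],[0,0,0],0],[[2.7,0,0.6],[0,0,0],0]]'
python3 - <<'E'
from meas import *
s,R0=rot(); print(s['wrist_force'])
snap('wrist','w7'); run('w7',(260,312,520,580),(240,300,560,605)); print('sz in tool',R0.inv().apply(sz))
E
```

```text
time_s: 8.33
eef_pos: [0.612, -0.3804, 0.1779]
eef_rot: [0.138, 0.763, -0.172, 0.608]
wrist_force: [-2.9, -0.6, -2.3]
opening: -0.001
[-2.8894 -0.5728 -2.3312]
lip box y range -107.99254869307258 -77.69305552816975
w7 y-104 bar centre px,sz [ 3.17 77.89] 245
w7 y-96 bar centre px,sz [ 3.06 77.91] 276
w7 y-88 bar centre px,sz [ 3.17 78.01] 303
w7 y-80 bar centre px,sz [ 3.09 78.07] 222
tip pts [  -0.3004 -110.8475   78.0628] [[-1.6, -109.6, 78.3], [-1.6, -110.8, 78.7], [-2.3, -110.8, 79.3], [0.5, -110.9, 77.4]]
tip px [578 580 581 577 579 577 578 576] [290 289 288 291 291 290 291 290]
sz in tool [0.9776 0.0049 0.2104]
```

```bash
python3 -m jog '[[[-4,0,-0.9],[0,0,0],0],[[-12,0,-2.6],[0,0,0],0],[[-20,0,-4.3],[0,0,0],0],[[-24,0,-8],[0,0,0],0],[[-24,0,-25],[0,0,0],0],[[-24,0,-45],[0,0,0],0],[[-24,0,-65],[0,0,0],0],[[-24,0,-80],[0,0,0],0],[[-24,0,-80],[0,0,0],0],[[-24,0,-80],[0,0,0],0]]'
python3 - <<'E'
from h import *
s,R0=rot(); print(s['wrist_force'],s['q'])
z=snap('wrist','w8'); snap('scene','s8'); snap('top','t8')
E
```

```text
time_s: 9.22
eef_pos: [0.5364, -0.3448, 0.1722]
eef_rot: [0.139, 0.763, -0.172, 0.608]
wrist_force: [0.2, -0.6, -0.5]
opening: 0.001
[ 0.2194 -0.5555 -0.4837] [-1.0279  0.3272  2.291   2.408   0.9274 -1.2229]
```

View pics/w8.png

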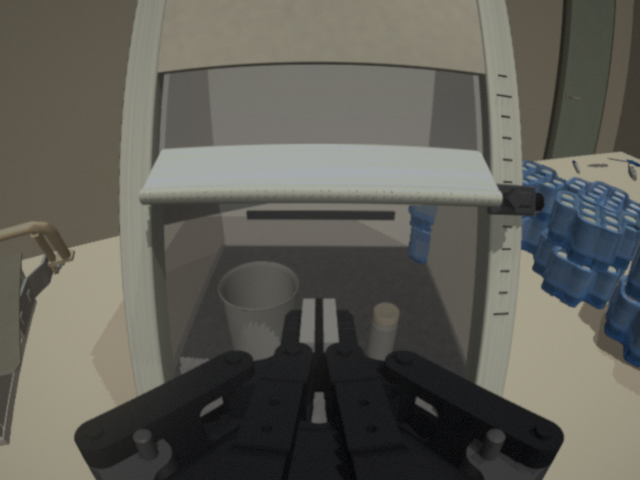

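View pics/s8.png

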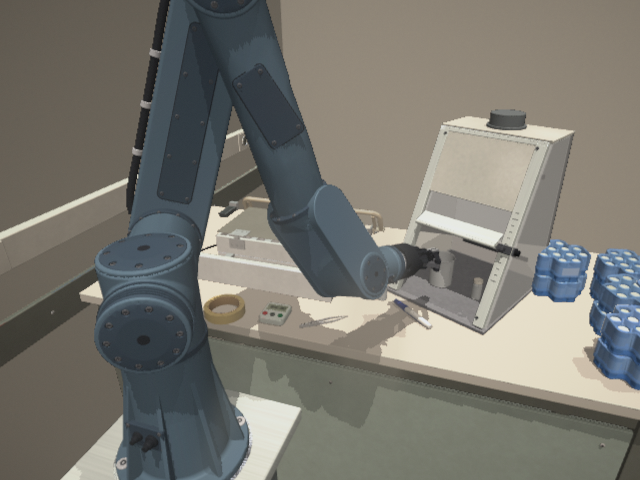

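View pics/t8.png

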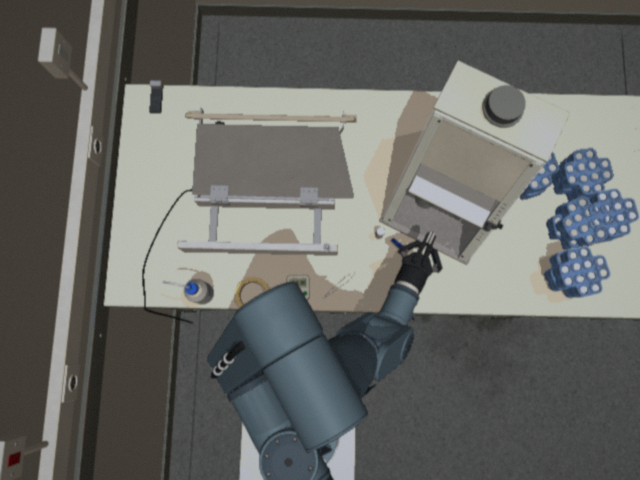

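The window has stayed up: its lip runs from (142,197) to (500,197) in the wrist view, level with the pointer at about (510,199). The arm is clear, and the vials, pen, tape, timer, tweezers and bottle look undisturbed. I'll take a final measurement from this clear position.

```bash
python3 - <<'E'
from meas import *
run('w8',(180,215,450,506),(180,225,495,525))
run('w8',(180,215,140,200),(180,225,495,525))
P,u,v,D=pts(load('w8'),175,230,495,545); k=P[(D>0)&(P[...,0]<-0.5)&(P[...,0]>-6)&(P[...,1]<-105)]
print('facepx %.2f'%np.median(k[:,0]),[(int(-y),round(float(np.percentile(q[:,2],[2,98]).mean()),2)) for y in range(-126,-109,2) for q in [k[abs(k[:,1]-y)<1]] if len(q)>5])
a=load('scene0')['p'].astype(int);b=load('s8')['p'].astype(int)
for n,(r0,r1,c0,c1) in dict(pen=(295,330,392,434),tape=(290,325,200,248),timer=(300,328,258,292),tweez=(313,330,298,350)).items(): print(n,abs(a-b)[r0:r1,c0:c1].mean().round(1))
E
```

```text
lip box y range -107.80961076344292 -73.23499254796025
w8 y-104 bar centre px,sz [ 3.09 77.88] 152
w8 y-96 bar centre px,sz [ 3.13 77.84] 161
w8 y-88 bar centre px,sz [ 3.04 77.99] 183
w8 y-80 bar centre px,sz [ 3.06 77.99] 174
tip pts [   0.0728 -111.1243   78.0237] [[-2.6, -110.6, 78.0], [-1.1, -110.7, 78.1], [-2.3, -110.8, 77.5], [-2.1, -110.9, 78.7]]
tip px [507 506 507 507 506 504 505 504] [198 198 199 197 197 199 198 197]
lip box y range 68.47364988657577 108.59960141746944
w8 y72 bar centre px,sz [ 3.29 78.16] 187
w8 y80 bar centre px,sz [ 3.33 78.25] 171
w8 y88 bar centre px,sz [ 3.27 78.09] 177
w8 y96 bar centre px,sz [ 3.45 77.96] 162
w8 y104 bar centre px,sz [ 3.37 78.22] 142
tip pts [   0.0728 -111.1243   78.0237] [[-2.6, -110.6, 78.0], [-1.1, -110.7, 78.1], [-2.3, -110.8, 77.5], [-2.1, -110.9, 78.7]]
tip px [507 506 507 507 506 504 505 504] [198 198 199 197 197 199 198 197]
facepx -1.91 [(126, 77.88), (124, 77.79), (122, 77.72), (120, 77.96), (118, 77.8), (116, 78.34), (114, 77.94), (112, 77.86)]
pen 31.7
tape 53.9
timer 32.4
tweez 27.9
```

```bash
python3 -c "
from bench import *
print(hand_in())"
```

```text
the job is handed in; nothing more can be done
None
```

The window is up, with the lip's front edge level with the pointer tip to within about 0.2 mm. The job is handed in; time was 9.2 s at the last move, against a limit of 38 s.

- **The push:** I kept the gripper shut and put the fingertips under the middle of the lip. I then pushed it about 79 mm up the slope in three stages, measuring the gap to the pointer tip after each one. The push force stayed around 4 N. To let go, I moved the fingers down the slope and backed them out, leaving the arm about 8 cm clear.
- **Final level check:** with the arm clear, the lip's edge measured 77.9 to 78.2 mm along the slope and the pointer tip about 77.9 to 78.0 mm. Both are measured from the same zero point near the lip's starting height.
- **Pointer:** it read 77.3 to 78.4 mm in every view, so it did not shift within measurement scatter.
- **Other items:** in the last pictures everything I could see stood where it began, and the beaker and vials were still upright. My automatic before-and-after comparison did not confirm this. It showed differences around the pen, tape, timer and tweezers, which I put down to the arm's shadow and the changed lighting, so I judged those by eye.

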